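# Press the glued knife cases under the weight

### The job

Clear all the wooden offcuts off the gluing board into the scrap crate first, while the cases still stand on the bench. Then stack all the closed knife cases lying flat in one column on the middle of the board, square with the board and flush over one another, the longest at the bottom and each next one shorter, and finally stand the press weight on top, centred and lengthwise like the cases. Leave the tea glass alone.

Things in the scene. Friction and masses are not known exactly. Their poses are not given: they have to be found in the camera images.
- board: flat plywood gluing board, fixed to the bench, 230 x 150 x 18 mm; origin at the centre of its underside on the bench; x along its 230 mm length, z up
- board_mid (a point): the middle of the gluing board's top face, 18 mm above the bench; axes as the board's
- crate_in (a point): centre of the inner floor (7 mm above the bench) of the dark open wooden scrap crate, which is fixed to the bench: outside 150 mm (x) by 190 mm (y) by 80 mm high, walls 7 mm
- weight: dark steel press weight, 0.5 kg: foot 72 (x) x 42 (y) x 22 mm with a raised grip bar along x on two posts; the bar is 64 mm long, 16 mm wide (y), and spans 44 to 58 mm above the underside; origin at the centre of the underside, z up
- case_1: closed wooden knife case, the largest size, 165 mm long (x), 60 mm wide (y), 36 mm high, with a dark lid seam and small brass clasp; rigid, the lid stays shut; about 165 g; origin at the centre of its underside, z up; may be absent
- case_2: closed wooden knife case, the second largest size, 145 mm long (x), 56 mm wide (y), 36 mm high, with a dark lid seam and small brass clasp; rigid, the lid stays shut; about 145 g; origin at the centre of its underside, z up; may be absent
- case_3: closed wooden knife case, the middle size, 125 mm long (x), 52 mm wide (y), 36 mm high, with a dark lid seam and small brass clasp; rigid, the lid stays shut; about 125 g; origin at the centre of its underside, z up; may be absent
- case_4: closed wooden knife case, the second smallest size, 105 mm long (x), 48 mm wide (y), 36 mm high, with a dark lid seam and small brass clasp; rigid, the lid stays shut; about 105 g; origin at the centre of its underside, z up; may be absent
- case_5: closed wooden knife case, the smallest size, 85 mm long (x), 44 mm wide (y), 36 mm high, with a dark lid seam and small brass clasp; rigid, the lid stays shut; about 85 g; origin at the centre of its underside, z up; may be absent
- offcut_1: wooden handle offcut, 76 x 32 x 28 mm (x, y, z), stepped narrower and lower over the last third towards +x; about 50 g; origin at the centre of the underside of the whole; may be absent
- offcut_2: wooden handle offcut, 66 x 36 x 30 mm (x, y, z), stepped narrower and lower over the last third towards +x; about 50 g; origin at the centre of the underside of the whole; may be absent
- offcut_3: wooden handle offcut, 80 x 30 x 26 mm (x, y, z), stepped narrower and lower over the last third towards +x; about 50 g; origin at the centre of the underside of the whole; may be absent
- offcut_4: wooden handle offcut, 62 x 34 x 32 mm (x, y, z), stepped narrower and lower over the last third towards +x; about 50 g; origin at the centre of the underside of the whole; may be absent
- tea_glass: purple tea glass, 72 mm across, 110 mm high, standing beyond the board; origin at the centre of its foot; leave alone

How it is judged:
By the outcome, as a careful person would: the job done as asked, in the order asked, and still so for the second after the job is handed in, with the robot touching nothing.
Of case_1, case_2, case_3, case_4, case_5 only 3 to 5 are there at a start; the rules pass over those that are not, and their reading is None.
Of offcut_1, offcut_2, offcut_3, offcut_4 only 3 to 4 are there at a start; the rules pass over those that are not, and their reading is None.
At some moment in a run one of offcut_1, offcut_2, offcut_3, offcut_4, weight may be knocked a few centimetres aside while the robot is not near it.
Once in a run the grip may slacken for a moment while it holds something.
It also fails if it takes over 210 s, if anything falls off the work surface, if the arm or the gripper's body presses on something with over 40 N, if the wrist force passes 120 N, or if a joint passes its speed limit or range.

### The arm

A 6-joint arm with a two-finger parallel gripper is mounted at the origin on the work surface. World frame = base frame: x ahead of the robot, y to its left, z up, the work surface at z = 0. Lengths are in mm, angles in rad, forces in N, time in s.
With the tool pointing down it reaches from about 300 to 875 mm from the base axis. Payload 6.4 kg.
Tool frame: the origin (TCP) lies on the centre line of the jaws, within the pads' length; the fingertips stand 11 mm ahead of it and the grasp point (between the pads) lies 8 mm behind it (tip_reach is the distance from the TCP to the fingertips, in mm); z points along the fingers, y is the line along which they close (so a half turn about z gives the same grasp; the last joint's range is limited). The gripper opens to 88 mm and grips with 3 to 60 N. Pads are 18 mm wide; open, the fingers measure 123 mm over their backs; the gripper's body (75 mm by 187 mm) begins 45 mm behind the grasp point.
Start: joints at [1.099, 0.181, 1.607, -0, 1.354, -0.206], TCP at [151.029, 554.826, 249.714] pointing down, gripper open.
Joint ranges: [-2.99, 2.99], [-0.89, 2.07], [0.3, 2.58], [-1.14, 4.28], [0, 2.63], [-3.12, 3.12]. Speed limits (rad/s): [2.57, 2.57, 3.01, 3.14, 3.14, 3.14].

### API

Orientations are given as a 3x3 rotation matrix whose columns are the frame's x, y, z axes.
In Python, from workcell import * gives the robot as it stands. The module is installed in compiled form; this text tells all that it offers. Calls block until the motion is done:
- move_ptp(position, orientation): joint-space move of the TCP to a pose.
- move_straight(position, max_speed=150, attitude=None, until_force=None): straight line of the TCP; attitude=None keeps the orientation; max_speed is the mean speed in mm/s. With until_force (N) it stops when the force on the tool has changed by that much, and returns True; else False.
- move_joints(angles): joint-space move.
- move_gripper(opening, force=None): finger opening in mm; force is the grip in N (None keeps the last); returns when the fingers have stopped.
- sleep(seconds).
- ik(position, orientation): joint angles nearest the present ones, or None.
- get_image(name): name is "scene" or "top" or "wrist"; returns a dict with "pixels" (420x560x3 uint8, red, green, blue), "vfov" (degrees; the focal length in pixels is half the picture's height over the tangent of half this angle, whatever the lens; pixels are square), "cx", "cy" (the principal point, pixels), "xyz" and "rotation" of the camera in the world; the wrist camera has in their place "tool_from_camera" (4x4, takes a point from camera to tool coordinates, whose origin is the TCP and whose axes are the flange's). Camera axes: x right, y down, z forward; pixel columns grow to the right and rows downward; lengths in mm; the calibration is good to about 2 mm. A picture is of the moment at which its call begins: read the wrist's pose just before it. There is no depth.
A pose or a line that the arm cannot do raises Unreachable and nothing moves.
- finish_job(): hands the job in; it is judged then, once.
Readings, each from a call of its own:
- current_t(): time.
- current_q(): joint angles.
- current_dq(): joint speeds.
- current_joint_torque(): joint torques, N m.
- current_tcp_pos(): TCP position.
- current_eef_rot(): TCP orientation.
- current_force(): force on the tool from outside, world axes, zero at the start.
- current_torque(): the same for the moment, N m.
- current_grip_width(): finger opening in mm.
- current_grasp_force(): force on a finger pad.
Only numpy, scipy, OpenCV 4.12 (cv2) and the standard library are available. Lean on these libraries where they do the work, as an engineer would, in place of code of your own. Each camera call takes 0.05 s, during which the arm holds its last target. There are 200 camera calls.

## Working session

There is one attempt and no reset: what is moved stays moved. The work goes in short steps, each a Python script; the robot and the scene stay as the last script left them, time stands still between calls to the robot, and variables do not carry over. Pictures are saved under pics/ and viewed, at most 14 in all, crops included, and the job is handed in when it is done.

```bash
mkdir -p pics; python3 - <<'E'
from workcell import *
import cv2, numpy as np
for n in ("scene","top"):
    d=get_image(n); print(n,{k:(np.round(v,4).tolist() if hasattr(v,'shape') or isinstance(v,(list,tuple)) else v) for k,v in d.items() if k!='pixels'})
    cv2.imwrite(f"pics/{n}0.png",cv2.resize(d['pixels'][:,:,::-1],(800,600),interpolation=cv2.INTER_CUBIC)); np.save(f"{n}0.npy",d['pixels'])
d=get_image("wrist");print({k:(np.round(v,4).tolist() if hasattr(v,'shape') else v) for k,v in d.items() if k!='pixels'})
print(current_t(),current_eef_rot())
E
```

```text
scene {'vfov': 51.27653932855498, 'cx': 283.9540112100035, 'cy': 204.8666100134509, 'xyz': [1367.0613, 233.6457, 904.5366], 'rotation': [[-0.2941, 0.6944, -0.6567], [0.9556, 0.2017, -0.2147], [-0.0166, -0.6908, -0.7229]]}
top {'vfov': 47.66485003230612, 'cx': 280.549436567732, 'cy': 211.33954254025062, 'xyz': [457.1743, -27.5006, 1221.1993], 'rotation': [[-0.0081, -0.9942, 0.1072], [-0.9999, 0.0091, 0.0088], [-0.0097, -0.1071, -0.9942]]}
{'vfov': 66.58707123829457, 'cx': 278.3148486630133, 'cy': 209.24392704475656, 'tool_from_camera': [[-0.0, -0.9491, -0.3149, 80.9248], [1.0, -0.0001, 0.0001, 0.3886], [-0.0002, -0.3149, 0.9491, -134.3158], [0.0, 0.0, 0.0, 1.0]]}
0.15 [[-9.64880999e-01  2.62686707e-01 -5.93486335e-04]
 [ 2.62687251e-01  9.64880287e-01 -1.19952625e-03]
 [ 2.57543665e-04 -1.31330138e-03 -9.99999104e-01]]
```

View pics/scene0.png

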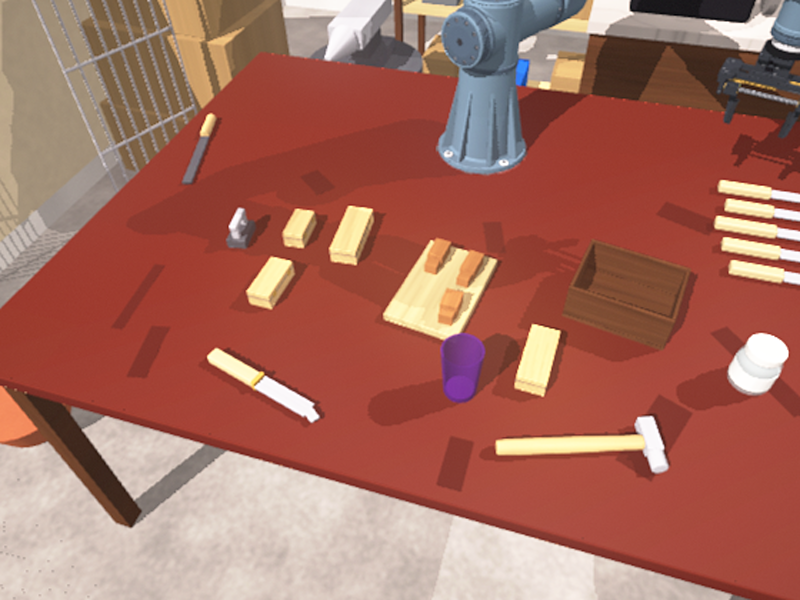

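View pics/top0.png

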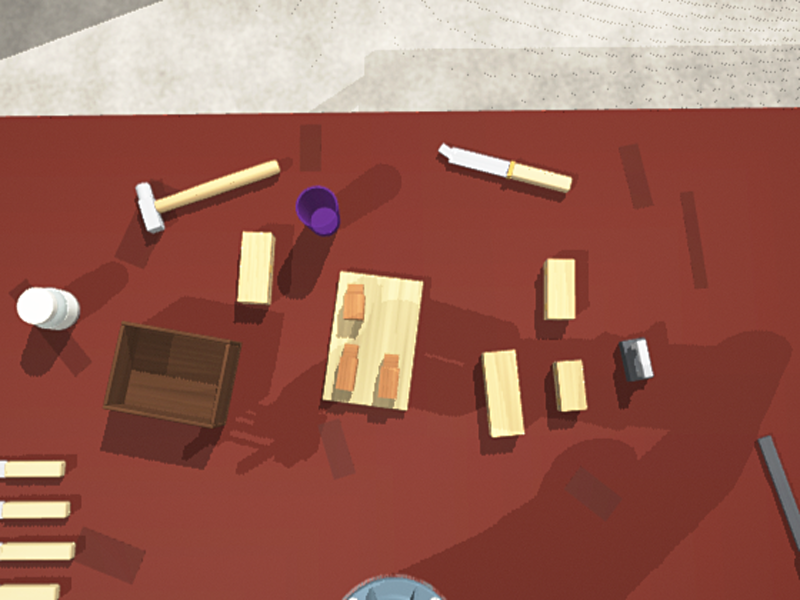

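Top (800×600 view): the board is at about (373,341), with three offcuts on it at (354,303), (346,370) and (388,378). The four cases are at (255,268), (560,289), (503,393) and (570,386). The weight is at (637,360), the crate at (173,375) and the glass at (318,210). Next I'll fit box models to colour silhouettes in both fixed views.

```bash
cat > vis.py <<'E'
from workcell import *
import cv2, numpy as np
from scipy.optimize import least_squares
SZ={'case_1':(165,60,36),'case_2':(145,56,36),'case_3':(125,52,36),'case_4':(105,48,36),'case_5':(85,44,36)}
OFF={'offcut_1':(76,32,28),'offcut_2':(66,36,30),'offcut_3':(80,30,26),'offcut_4':(62,34,32)}
def cam(n):
    d=get_image(n); d['f']=210/np.tan(np.radians(d['vfov']/2)); d['R']=np.array(d['rotation']); d['c']=np.array(d['xyz']); return d
def proj(d,P):
    q=(np.asarray(P,float)-d['c'])@d['R']; return np.c_[d['cx']+d['f']*q[:,0]/q[:,2], d['cy']+d['f']*q[:,1]/q[:,2]]
def back(d,uv,z):
    r=d['R']@np.array([(uv[0]-d['cx'])/d['f'],(uv[1]-d['cy'])/d['f'],1]); return d['c']+r*(z-d['c'][2])/r[2]
def masks(d):
    h=cv2.cvtColor(d['pixels'],cv2.COLOR_RGB2HSV).astype(int); H,S,V=h[...,0],h[...,1],h[...,2]
    return {'light':((H>=16)&(H<=32)&(S>40)&(V>90)).astype(np.uint8),
            'orange':((H>=7)&(H<=15)&(S>90)&(V>110)).astype(np.uint8),
            'grey':((S<70)&(V>25)).astype(np.uint8)}
def box(L,W,H,z0=0): return np.array([[a*L/2,b*W/2,z0+c*H] for a in(-1,1) for b in(-1,1) for c in(0,1)])
def offpts(L,W,H): # step: last third narrower & lower (assumed ~70%)
    b=box(L*2/3,W,H); b[:,0]-=L/6; s=box(L/3,W*.7,H*.7); s[:,0]+=L/3; return np.r_[b,s]
WPTS=np.r_[box(72,42,22),box(64,16,14,44)]
def place(p,pts):
    x,y,z,a=p; c,s=np.cos(a),np.sin(a); return pts@np.array([[c,-s,0],[s,c,0],[0,0,1]]).T+[x,y,z]
def comps(m,amin=60):
    n,l,st,ce=cv2.connectedComponentsWithStats(m); return [(ce[i],st[i],(l==i).astype(np.uint8)) for i in range(1,n) if st[i,4]>=amin]
def hull(m):
    k=cv2.resize(m*255,None,fx=4,fy=4,interpolation=cv2.INTER_LINEAR)  # subpixel outline
    c=max(cv2.findContours((k>127).astype(np.uint8),0,cv2.CHAIN_APPROX_NONE)[0],key=cv2.contourArea)
    h=cv2.convexHull(c)[:,0].astype(float); h=(h+.5)/4-.5
    return resample(h)
def resample(h,n=60):
    h=np.r_[h,h[:1]]; s=np.r_[0,np.cumsum(np.hypot(*np.diff(h,axis=0).T))]; t=np.linspace(0,s[-1],n,endpoint=False)
    return np.c_[np.interp(t,s,h[:,0]),np.interp(t,s,h[:,1])]
def fit(views,pts,p0,zfree=True):
    """views: [(cam, hullpoints)]; returns pose, rms px"""
    def res(p):
        p=p if zfree else np.r_[p[:2],p0[2],p[2]]
        o=[]
        for d,h in views:
            q=cv2.convexHull(proj(d,place(p,pts)).astype(np.float32))
            o+=[cv2.pointPolygonTest(q,(float(a),float(b)),True) for a,b in h]
            hh=h.astype(np.float32).reshape(-1,1,2)
            o+=[-cv2.pointPolygonTest(hh,(float(a),float(b)),True) for a,b in q[:,0]]
        return np.array(o)
    s=np.array(p0,float); s=s if zfree else s[[0,1,3]]
    r=least_squares(res,s,x_scale=[5,5,5,.05] if zfree else [5,5,.05],diff_step=1e-4,loss='soft_l1')
    p=r.x if zfree else np.r_[r.x[:2],p0[2],r.x[2]]
    return p,np.sqrt(np.mean(res(r.x)**2))
def pick(m,uv,r=25):
    """component nearest a pixel"""
    c=[k for k in comps(m,40)]; c=[(np.hypot(*(k[0]-uv)),k) for k in c]; c=[k for k in c if k[0]<r]
    return min(c,key=lambda k:k[0])[1] if c else None
E
python3 - <<'E'
from vis import *
T,S=cam('top'),cam('scene')
for n,d in(('top',T),('scene',S)):
    M=masks(d)
    for k in M: print(n,k,[(np.round(c).astype(int).tolist(),int(s[4])) for c,s,_ in comps(M[k],60)][:30])
E
```

```text
top light [([152, 130], 873), ([377, 124], 491), ([179, 187], 1131), ([391, 202], 881), ([262, 236], 4272), ([351, 275], 1396), ([398, 270], 694), ([24, 328], 458), ([25, 357], 554), ([26, 385], 619), ([20, 414], 451)]
top orange [([154, 124], 97), ([248, 212], 323), ([122, 232], 159), ([95, 274], 267), ([125, 277], 828), ([243, 257], 389), ([360, 268], 92), ([272, 264], 377), ([404, 264], 68)]
top grey [([276, 39], 43759), ([332, 112], 576), ([165, 123], 209), ([379, 123], 310), ([104, 146], 420), ([179, 186], 632), ([390, 202], 376), ([239, 214], 294), ([273, 202], 157), ([287, 204], 166), ([34, 215], 1063), ([445, 251], 551), ([547, 340], 709), ([20, 328], 394), ([22, 357], 438), ([24, 386], 441), ([275, 413], 794), ([18, 415], 338)]
scene light [([24, 82], 7004), ([39, 22], 445), ([51, 20], 372), ([62, 18], 300), ([73, 17], 254), ([83, 14], 209), ([93, 12], 174), ([102, 11], 146), ([112, 9], 120), ([148, 28], 2894), ([300, 5], 348), ([403, 14], 297), ([123, 47], 299), ([114, 48], 256), ([306, 41], 320), ([107, 54], 303), ([98, 58], 317), ([89, 62], 344), ([394, 51], 583), ([81, 6
[... 280 characters left out ...]
 30], 78), ([408, 56], 208), ([476, 68], 603), ([215, 162], 88), ([255, 166], 100), ([306, 178], 316), ([439, 206], 4149), ([329, 187], 317), ([335, 209], 78), ([315, 214], 305), ([20, 301], 1200), ([399, 317], 112), ([77, 356], 110)]
scene grey [([43, 89], 15064), ([246, 23], 3906), ([309, 1], 85), ([412, 41], 13837), ([553, 85], 136), ([136, 112], 222), ([534, 134], 294), ([536, 147], 284), ([168, 161], 368), ([532, 159], 334), ([535, 174], 320), ([196, 188], 62), ([537, 190], 301), ([319, 222], 201), ([277, 216], 111), ([289, 220], 106), ([373, 248], 275), ([530, 255], 1290), ([162, 256], 329), ([381, 258], 83), ([201, 278], 564), ([187, 375], 36211), ([456, 310], 542), ([389, 311], 410)]
```

```bash
cat >> vis.py <<'E'
def lightmask(d):
    M=masks(d); h=cv2.cvtColor(d['pixels'],cv2.COLOR_RGB2HSV).astype(int)
    return (((h[...,0]>=11)&(h[...,0]<=34)&(h[...,1]>25)&(h[...,2]>70))).astype(np.uint8)
def weightmask(d):
    h=cv2.cvtColor(d['pixels'],cv2.COLOR_RGB2HSV).astype(int)
    m=((h[...,1]<100)|((h[...,0]>60)&(h[...,0]<165))).astype(np.uint8); return cv2.morphologyEx(m,cv2.MORPH_CLOSE,np.ones((3,3)))
def locate(T,S,maskf,uv,pts,z=0,zfree=True,yaw0=0.,r=25):
    k=pick(maskf(T),uv,r)
    if k is None: return None
    zm=z+pts[:,2].max()*.7; P=back(T,k[0],zm)
    v=[(T,hull(k[2]))]
    if S is not None:
        k2=pick(maskf(S),proj(S,[P])[0],25)
        if k2 is not None: v.append((S,hull(k2[2])))
    best=min((fit(v,pts,(P[0],P[1],z,a),zfree and len(v)>1) for a in np.atleast_1d(yaw0)),key=lambda t:t[1])
    return (*best,len(v))
E
python3 - <<'E'
from vis import *
T,S=cam('top'),cam('scene')
O=lambda d:masks(d)['orange']
f=lambda r:(np.round(r[0],[1,1,1,3][0]).tolist(),round(float(r[0][3]),3),round(float(r[1]),2),r[2]) if r else None
print('board',f(locate(T,S,lightmask,(262,238),box(230,150,18),yaw0=-.1)))
for uv in((179,187),(391,202),(351,275),(398,270)):
    rr=[(n,locate(T,S,lightmask,uv,box(*SZ[n]),yaw0=0)) for n in SZ]; rr.sort(key=lambda t:t[1][1]); print('case',uv,[(n,f(r)) for n,r in rr[:2]])
for uv in((248,212),(243,257),(272,264)):
    rr=[(n,locate(T,S,O,uv,offpts(*OFF[n]),z=18,yaw0=[0,3.14])) for n in OFF]; rr.sort(key=lambda t:t[1][1]); print('off',uv,[(n,f(r)) for n,r in rr])
print('weight',f(locate(T,S,weightmask,(445,251),WPTS)))
print('crate rim',[np.round(back(T,np.array(p)*.7,80)[:2]) for p in((122,324),(240,343),(222,427),(106,408))])
vis=[]
for d,c,n in((T,(230,170,440,310),'T'),):
    a,b,e,g=140,150,480,320
    vis=cv2.resize(d['pixels'][b:g,a:e,::-1],(800,400),interpolation=cv2.INTER_CUBIC)
    m=cv2.resize((lightmask(d)*120+O(d)*120)[b:g,a:e],(800,400),interpolation=0); m2=cv2.resize((weightmask(d)*200)[b:g,a:e],(400,200),interpolation=0)
    cv2.imwrite('pics/m.png',np.r_[cv2.resize(vis,(800,400)),cv2.resize(cv2.merge([m]*3),(800,400))][:, :][::1])
E
python3 -c "
import cv2;a=cv2.imread('pics/m.png');cv2.imwrite('pics/m2.png',cv2.resize(a,(600,600)))"
```

```text
Traceback (most recent call last):
  File "vis.py", line 66, in locate
    best=min((fit(v,pts,(P[0],P[1],z,a),zfree and len(v)>1) for a in np.atleast_1d(yaw0)),key=lambda t:t[1])
  File "vis.py", line 66, in <genexpr>
    best=min((fit(v,pts,(P[0],P[1],z,a),zfree and len(v)>1) for a in np.atleast_1d(yaw0)),key=lambda t:t[1])
              ~~~^^^^^^^^^^^^^^^^^^^^^^^^^^^^^^^^^^^^^^^^^^
  File "vis.py", line 45, in fit
    r=least_squares(res,s,x_scale=[5,5,5,.05] if zfree else [5,5,.05],diff_step=1e-4,loss='soft_l1')
ValueError: could not broadcast input array from shape (132,) into shape (130,)
[ WARN:0@0.007] global loadsave.cpp:275 findDecoder imread_('pics/m.png'): can't open/read file: check file path/integrity
Traceback (most recent call last):
cv2.error: OpenCV(4.12.0) /io/opencv/modules/imgproc/src/resize.cpp:4208: error: (-215:Assertion failed) !ssize.empty() in function 'resize'
```

```bash
python3 - <<'E'
s=open('vis.py').read()
a=s.index("def fit("); b=s.index("def pick(")
s=s[:a]+'''def fit(views,pts,p0,zfree=True):
    """views: [(cam, hullpoints)]; returns pose, rms px"""
    sc=np.array([5,5,5,.05]) if zfree else np.array([5,5,0,.05]); p0=np.array(p0,float)
    def res(u):
        p=p0+(u-1)*sc; o=[]
        for d,h in views:
            q=cv2.convexHull(proj(d,place(p,pts)).astype(np.float32)); hh=h.astype(np.float32).reshape(-1,1,2)
            o+=[cv2.pointPolygonTest(q,(float(a),float(b)),True) for a,b in h]
            o+=[-cv2.pointPolygonTest(hh,(float(a),float(b)),True) for a,b in resample(q[:,0])]
        return np.array(o)
    r=least_squares(res,np.ones(4),diff_step=.02,loss='soft_l1',max_nfev=60)
    return p0+(r.x-1)*sc,np.sqrt(np.mean(r.fun**2))
'''+s[b:]
open('vis.py','w').write(s)
E
cat > survey.py <<'E'
from vis import *
T,S=cam('top'),cam('scene')
O=lambda d:masks(d)['orange']
f=lambda r:(np.round(r[0],1).tolist(),round(float(r[0][3]),3),round(float(r[1]),2),r[2]) if r else None
print('board',f(locate(T,S,lightmask,(262,238),box(230,150,18),yaw0=-.1)))
for uv in((179,187),(391,202),(351,275),(398,270)):
    rr=[(n,locate(T,S,lightmask,uv,box(*SZ[n]),yaw0=0)) for n in SZ]; rr.sort(key=lambda t:t[1][1]); print('case',uv,[(n,f(r)) for n,r in rr[:2]])
for uv in((248,212),(243,257),(272,264)):
    rr=[(n,locate(T,S,O,uv,offpts(*OFF[n]),z=18,yaw0=[0,3.14])) for n in OFF]; rr.sort(key=lambda t:t[1][1]); print('off',uv,[(n,f(r)) for n,r in rr[:3]])
print('weight',f(locate(T,S,weightmask,(445,251),WPTS)))
print('crate rim',[np.round(back(T,np.array(p)*.7,80)[:2]).tolist() for p in((122,324),(240,343),(222,427),(106,408))])
a,b,e,g=140,150,480,320
vis=T['pixels'][b:g,a:e,::-1]; m=(lightmask(T)*120+O(T)*60+weightmask(T)*60)[b:g,a:e]
cv2.imwrite('pics/m2.png',cv2.resize(np.r_[vis,cv2.merge([m]*3)],(600,600),interpolation=0))
E
python3 survey.py
```

```text
board ([520.9, 33.7, 4.6, -0.1], -0.138, 0.96, 2)
case (179, 187) [('case_3', ([651.0, 242.5, 0.8, -0.1], -0.063, 0.61, 2)), ('case_2', ([646.4, 242.8, -1.4, -0.1], -0.053, 1.86, 2))]
case (391, 202) [('case_4', ([607.9, -298.5, -0.1, -0.0], -0.026, 0.36, 2)), ('case_3', ([602.7, -299.7, -3.1, -0.0], -0.004, 2.11, 2))]
case (351, 275) [('case_2', ([426.5, -192.9, 0.9, 0.1], 0.079, 0.61, 2)), ('case_1', ([422.2, -194.0, -3.0, 0.1], 0.089, 1.57, 2))]
case (398, 270) [('case_5', ([437.9, -311.0, 0.1, 0.1], 0.065, 0.47, 2)), ('case_4', ([435.5, -312.1, -2.7, 0.1], 0.108, 1.82, 2))]
off (248, 212) [('offcut_4', ([587.1, 65.0, 18.3, -0.1], -0.073, 0.23, 2)), ('offcut_2', ([587.1, 65.0, 19.2, -0.1], -0.053, 0.58, 2)), ('offcut_1', ([589.2, 65.0, 20.3, -0.1], -0.063, 1.29, 2))]
off (243, 257) [('offcut_1', ([472.6, 77.2, 18.1, -0.2], -0.17, 0.57, 2)), ('offcut_3', ([472.9, 77.2, 18.9, -0.2], -0.173, 0.59, 2)), ('offcut_2', ([470.1, 77.4, 17.1, -0.2], -0.171, 1.31, 2))]
off (272, 264) [('offcut_1', ([456.9, 5.0, 19.0, -0.1], -0.121, 0.93, 2)), ('offcut_2', ([454.9, 5.5, 17.4, -0.2], -0.152, 1.13, 2)), ('offcut_3', ([457.4, 5.0, 20.3, -0.1], -0.128, 1.14, 2))]
weight ([483.0, -432.1, -0.4, 0.2], 0.177, 0.43, 2)
crate rim [[547.0, 454.0], [513.0, 254.0], [374.0, 281.0], [407.0, 476.0]]
```

View pics/m2.png

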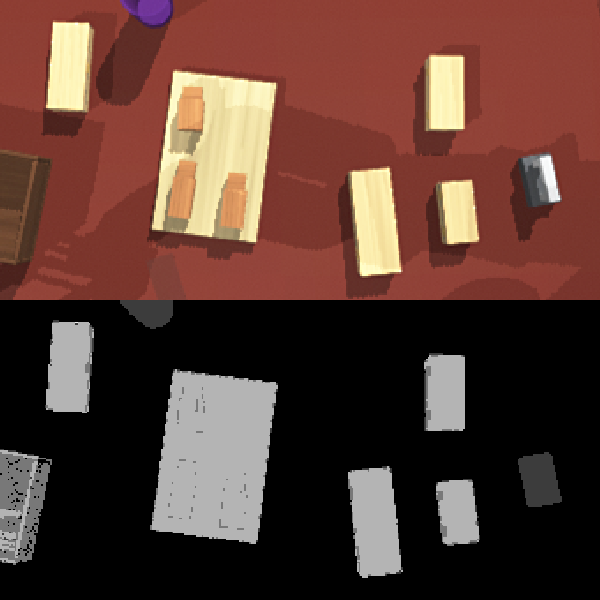

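Everything matches the given sizes and heights: case_3, case_4, case_2 and case_5 stand at z≈0 and the offcuts at z≈18. I'll start clearing the offcuts.

```bash
cat > mot.py <<'E'
from vis import *
def R(a): c,s=np.cos(a),np.sin(a); return np.array([[-c,-s,0],[-s,c,0],[0,0,-1.]])
def above(x,y,z,a): move_ptp([x,y,z],R(a))
def down(x,y,z,v=150,**k): return move_straight([x,y,z],max_speed=v,**k)
def grab(x,y,z,a,opening,force,zs,zl):
    """approach from zs, grip at z, lift to zl; returns held width"""
    above(x,y,zs,a); move_gripper(opening); down(x,y,z+25,250); down(x,y,z,80)
    move_gripper(0,force); w=current_grip_width(); down(x,y,zl,150)
    return w,current_grip_width(),current_grasp_force()
O=lambda d:masks(d)['orange']
E
cat > offc.py <<'E'
from mot import *
import sys
CR=np.array([460,366]); ca=-.168
todo=[('offcut_4',(587,65),-40,42),('offcut_1',(473,77),40,42),('offcut_1',(457,5),0,58)]
for i,(n,xy,sy,zd) in enumerate(todo):
    T,S=cam('top'),cam('scene')
    r=locate(T,S,O,proj(T,[[*xy,38]])[0],offpts(*OFF[n]),z=18,yaw0=[0,-.2],r=18)
    print(n,None if r is None else (np.round(r[0],2),round(r[1],2)),round(current_t(),1))
    p=r[0]
    if r[1]>1.3 or abs(p[2]-18)>4 or np.hypot(*(p[:2]-xy))>12: print('changed, stop'); break
    a=p[3]; g=p[:2]-8*np.array([np.cos(a),np.sin(a)])
    g_=grab(g[0],g[1],32,a,54,35,110,140); print('grip',np.round(g_,1))
    if g_[1]<20: print('lost'); break
    q=CR+sy*np.array([-np.sin(ca),np.cos(ca)])-8*np.array([np.cos(ca),np.sin(ca)])
    above(q[0],q[1],150,ca); print('w',round(current_grip_width(),1))
    down(q[0],q[1],zd,150); move_gripper(g_[1]+9); down(q[0],q[1],150,250)
print(current_t(),current_force())
T=cam('top');S=cam('scene'); cv2.imwrite('pics/after_off.png',np.r_[T['pixels'][130:340,60:,::-1],S['pixels'][130:340,60:,::-1]])
E
python3 offc.py
```

```text
offcut_4 (array([ 5.8707e+02,  6.5070e+01,  1.8140e+01, -8.0000e-02]), np.float64(0.23)) 0.6
grip [33.8 33.7 35. ]
w 33.9
offcut_1 (array([ 4.7208e+02,  7.6810e+01,  1.7930e+01, -1.7000e-01]), np.float64(0.54)) 8.7
grip [29.5 29.5 35. ]
w 29.5
offcut_1 (array([ 4.5634e+02,  5.1000e+00,  1.8020e+01, -1.5000e-01]), np.float64(1.04)) 15.4
grip [31.9 31.9 35. ]
w 31.8
22.425 [-0.2704128   0.5643545  -0.25483417]
```

View pics/after_off.png

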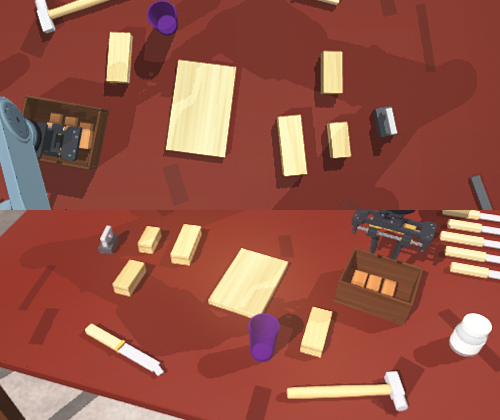

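```bash
cat > survey2.py <<'E'
from mot import *
T,S=cam('top'),cam('scene')
f=lambda r:(np.round(r[0],3).tolist(),round(float(r[1]),2),r[2]) if r else None
print('board',f(locate(T,S,lightmask,(262,238),box(230,150,18),yaw0=-.1)), f(locate(T,None,lightmask,(262,238),box(230,150,18),yaw0=-.1)))
for n,xy in {'case_3':(651,242),'case_4':(608,-298),'case_2':(426,-193),'case_5':(438,-311)}.items():
    print(n,f(locate(T,S,lightmask,proj(T,[[*xy,30]])[0],box(*SZ[n]))),f(locate(T,None,lightmask,proj(T,[[*xy,30]])[0],box(*SZ[n]))))
print('weight',f(locate(T,S,weightmask,(445,251),WPTS)))
E
python3 survey2.py
```

```text
board ([521.183, 33.356, 2.42, -0.138], 0.9, 2) ([520.455, 33.675, 0.0, -0.139], 0.87, 1)
case_3 ([651.058, 242.446, 0.93, -0.065], 0.62, 2) ([650.82, 242.86, 0.0, -0.053], 0.48, 1)
case_4 ([607.9, -298.616, 0.297, -0.027], 0.3, 2) ([607.611, -298.363, 0.0, -0.021], 0.19, 1)
case_2 ([426.519, -192.975, 1.041, 0.079], 0.64, 2) ([425.77, -193.068, 0.0, 0.08], 0.74, 1)
case_5 ([437.981, -311.021, 0.288, 0.067], 0.5, 2) ([437.554, -310.782, 0.0, 0.064], 0.54, 1)
weight ([483.06, -432.22, -0.661, 0.177], 0.47, 2)
```

The board is clear, and the three offcuts lie side by side in the crate at (367,282) in the stacked view. Before picking case_3 I'll check how far the glass is from it, and start with case_2 meanwhile.

```bash
cat > stack.py <<'E'
from mot import *
B=np.array([520.9,33.5]); BA=-.138
def wpic(n): cv2.imwrite(f'pics/{n}.png',get_image('wrist')['pixels'][:,:,::-1])
def stackcase(n,xy,zbase,shift=0,zcarry=None):
    L,W,H=SZ[n]; T,S=cam('top'),cam('scene')
    r=locate(T,S,lightmask,proj(T,[[*xy,30]])[0],box(L,W,H)); p=r[0]; a=p[3]
    print(n,np.round(p,3),round(r[1],2),round(current_t(),1))
    assert r[1]<1 and abs(p[2])<4 and np.hypot(*(p[:2]-xy))<8
    g=p[:2]+shift*np.array([np.cos(a),np.sin(a)]); zc=zcarry or zbase+14+30
    gr=grab(g[0],g[1],14,a,W+16,40,130,max(zc,60)); print('grip',np.round(gr,1))
    assert abs(gr[1]-W)<4
    wpic(n+'_lift')
    q=B+shift*np.array([np.cos(BA),np.sin(BA)])
    down(*current_tcp_pos()[:2],zc+8,150)
    move_straight([q[0],q[1],zc+8],max_speed=220,attitude=R(BA)); print('w',round(current_grip_width(),1),round(current_grasp_force(),1))
    wpic(n+'_pre')
    down(q[0],q[1],zbase+14+6,120); hit=down(q[0],q[1],zbase+14-1.5,25,until_force=4)
    print('hit',hit,'z',round(current_tcp_pos()[2]-14-zbase,1))
    move_gripper(W+10); down(q[0],q[1],zbase+14+60,200); print('t',round(current_t(),1))
E
python3 - <<'E'
from stack import *
T,S=cam('top'),cam('scene')
for d in(T,S):
    h=cv2.cvtColor(d['pixels'],cv2.COLOR_RGB2HSV).astype(int); m=((h[...,0]>125)&(h[...,0]<165)&(h[...,1]>80)).astype(np.uint8)
    c=max(comps(m),key=lambda k:k[1][4]); d['g']=hull(c[2])
th=np.linspace(0,2*np.pi,24,endpoint=False); k=lambda r,z:np.c_[r*np.cos(th),r*np.sin(th),0*th+z]
p,e=fit([(T,T['g']),(S,S['g'])],np.r_[k(30,0),k(36,110)],(722,140,0,0)); print('glass',p,e)
stackcase('case_2',(426.5,-193),18)
E
cd pics; python3 -c "
import cv2,numpy as np
cv2.imwrite('c2.png',cv2.resize(np.c_[cv2.imread('case_2_lift.png'),cv2.imread('case_2_pre.png')],(800,300)))"
```

```text
glass [ 7.40361864e+02  1.22549140e+02  8.23385176e-01 -4.69240401e-02] 0.3333182430795724
case_2 [ 4.26522e+02 -1.92973e+02  1.04500e+00  7.90000e-02] 0.64 22.8
grip [55.5 56.1 40. ]
w 55.7 40.0
hit True z 0.5
t 30.4Traceback (most recent call last):
  File "<string>", line 3, in <module>
    cv2.imwrite('c2.png',cv2.resize(np.c_[cv2.imread('case_2_lift.png'),cv2.imread('case_2_pre.png')],(800,300)))
    ~~~~~~~~~~~^^^^^^^^^^^^^^^^^^^^^^^^^^^^^^^^^^^^^^^^^^^^^^^^^^^^^^^^^^^^^^^^^^^^^^^^^^^^^^^^^^^^^^^^^^^^^^^^^^
cv2.error: OpenCV(4.12.0) /io/opencv/modules/imgcodecs/src/loadsave.cpp:1058: error: (-215:Assertion failed) image.channels() == 1 || image.channels() == 3 || image.channels() == 4 in function 'imwrite_'
```

```bash
python3 - <<'E'
from stack import *
wpic('now'); a=[cv2.imread(f'pics/{n}.png') for n in('case_2_lift','case_2_pre','now')]
T=cam('top')['pixels'][:,:,::-1]; a.append(cv2.resize(T[170:300,180:353],(560,420),interpolation=cv2.INTER_CUBIC))
cv2.imwrite('pics/c2.png',cv2.resize(np.vstack([np.hstack(a[:2]),np.hstack(a[2:])]),(800,600)))
E
```

```text
(no output)
```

View pics/c2.png

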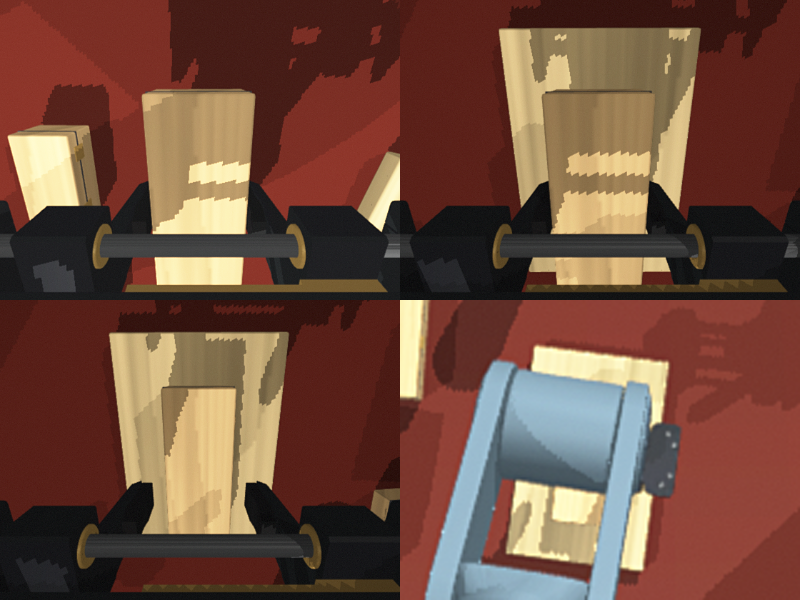

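The held edge sits at row 90 in both the lift and pre-place pictures, so nothing slipped. Case_2 looks central and square: it spans columns 162–235 within the board's 110–288. Next is case_3, gripped off-centre to stay clear of the glass at (740,122).

```bash
cat >> stack.py <<'E'
def report(n):
    wpic('now_'+n); a=[cv2.imread(f'pics/{k}.png') for k in(n+'_lift',n+'_pre','now_'+n)]
    S=cam('scene')['pixels'][:,:,::-1]; a.append(cv2.resize(S[130:270,230:417],(560,420),interpolation=cv2.INTER_CUBIC))
    cv2.imwrite(f'pics/r_{n}.png',cv2.resize(np.vstack([np.hstack(a[:2]),np.hstack(a[2:])]),(800,600)))
E
python3 - <<'E'
from stack import *
above(580,120,190,-.06); stackcase('case_3',(651,242.5),54,shift=-25); report('case_3')
E
```

```text
Traceback (most recent call last):
  File "stack.py", line 6, in stackcase
    r=locate(T,S,lightmask,proj(T,[[*xy,30]])[0],box(L,W,H)); p=r[0]; a=p[3]
                                                                ~^^^
TypeError: 'NoneType' object is not subscriptable
```

```bash
python3 - <<'E'
from stack import *
above(430,-150,200,0); stackcase('case_3',(651,242.5),54,shift=-25); report('case_3')
E
```

```text
case_3 [ 6.51011e+02  2.42477e+02  8.60000e-01 -6.30000e-02] 0.61 32.6
grip [51.8 51.6 40. ]
w 51.9 40.0
hit True z 0.3
t 39.6
```

View pics/r_case_3.png

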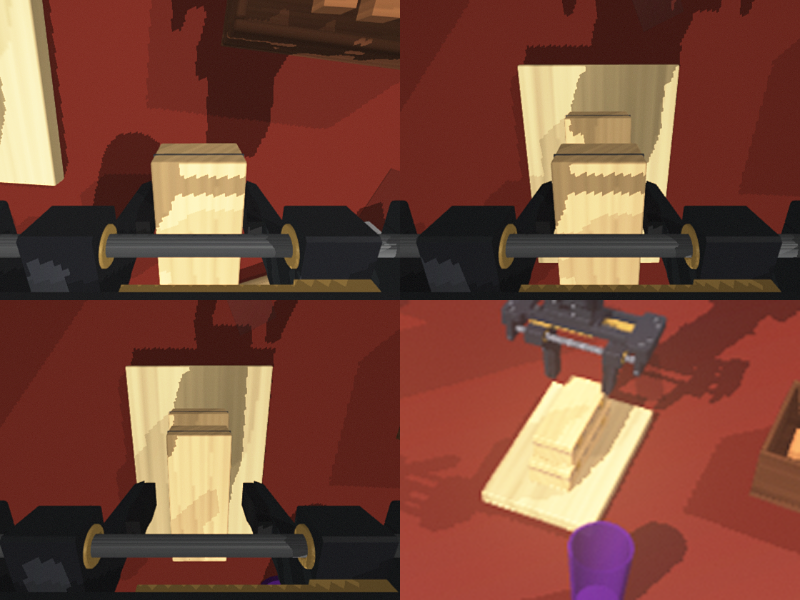

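There was no slip (row 143 in both pictures), and case_3 sits squarely on case_2. Now case_4.

```bash
python3 - <<'E'
from stack import *
above(430,100,220,0); stackcase('case_4',(607.9,-298.5),90); report('case_4')
E
```

```text
case_4 [ 6.07956e+02 -2.98177e+02  4.79000e-01 -3.50000e-02] 0.38 40.4
grip [47.8 47.6 40. ]
w 48.0 40.0
hit True z 0.4
t 48.2
```

View pics/r_case_4.png

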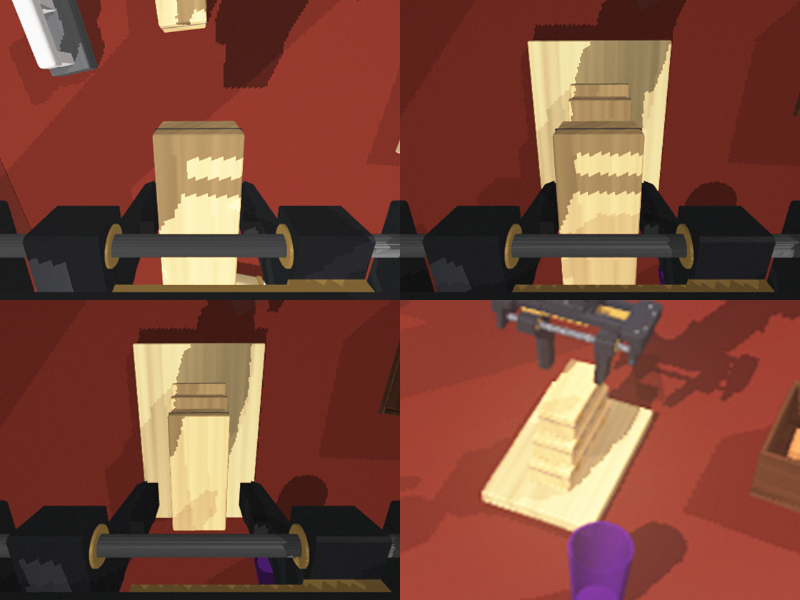

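Case_4 is fine (row 121 in both). Now case_5.

```bash
python3 - <<'E'
from stack import *
above(430,100,270,0); stackcase('case_5',(438,-311),126); report('case_5')
above(430,200,280,0)
T,S=cam('top'),cam('scene'); r=locate(T,S,weightmask,(445,251),WPTS,yaw0=.18); print('weight',r)
E
```

```text
case_5 [ 4.38428e+02 -3.11021e+02  5.77000e-01  6.40000e-02] 0.54 49.1
grip [43.6 44.  40. ]
w 43.7 40.0
hit True z 0.3
t 57.1
weight (array([ 4.83079865e+02, -4.31912388e+02, -1.13280604e-01,  1.74622782e-01]), np.float64(0.4156114551488137), 2)
```

View pics/r_case_5.png

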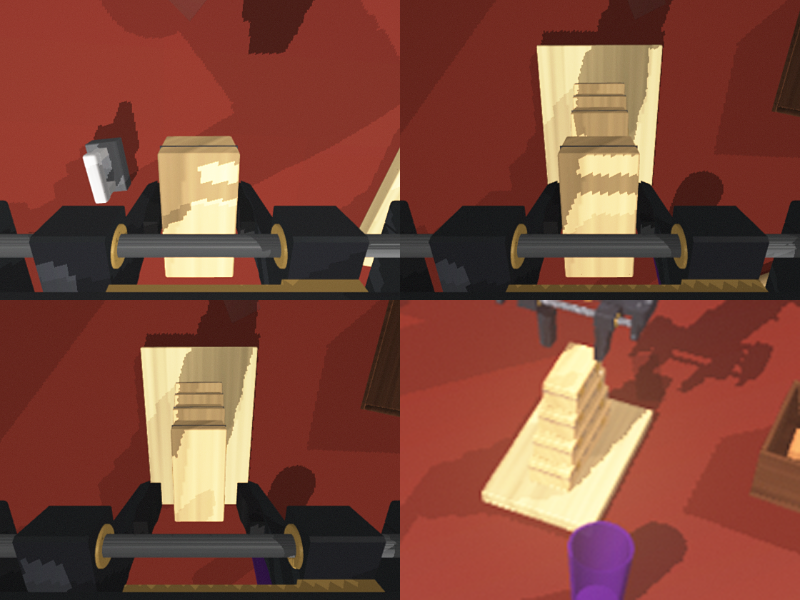

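No slip with case_5 (row 136 in both). Before the weight goes on, I'll check flushness by overlaying the expected outlines.

```bash
cat > overlay.py <<'E'
from stack import *
def overlay(fn,crops,weight=False):
    out=[]
    for d,(u0,v0) in crops:
        k=8; im=cv2.resize(d['pixels'][v0:v0+75,u0:u0+50,::-1],(400,600),interpolation=cv2.INTER_CUBIC)
        items=[(f'case_{i}',18+36*j) for j,i in enumerate((2,3,4,5))]
        for n,z in items:
            L,W,H=SZ[n]; b=place((B[0],B[1],z,BA),box(L,W,H))[[1,5,7,3]]
            q=(proj(d,b)-[u0,v0]+.5)*k; cv2.polylines(im,[q.round().astype(int)],True,(0,0,255) if n in('case_2','case_4') else (255,0,0),1)
        out.append(im)
    cv2.imwrite(fn,np.hstack(out))
E
python3 - <<'E'
from overlay import *
above(440,-200,280,0)
T,S=cam('top'),cam('scene')
c=lambda d:tuple((proj(d,[[B[0],B[1],120]])[0]-[25,37]).round().astype(int))
overlay('pics/ov.png',[(T,c(T)),(S,c(S))])
E
```

```text
(no output)
```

View pics/ov.png

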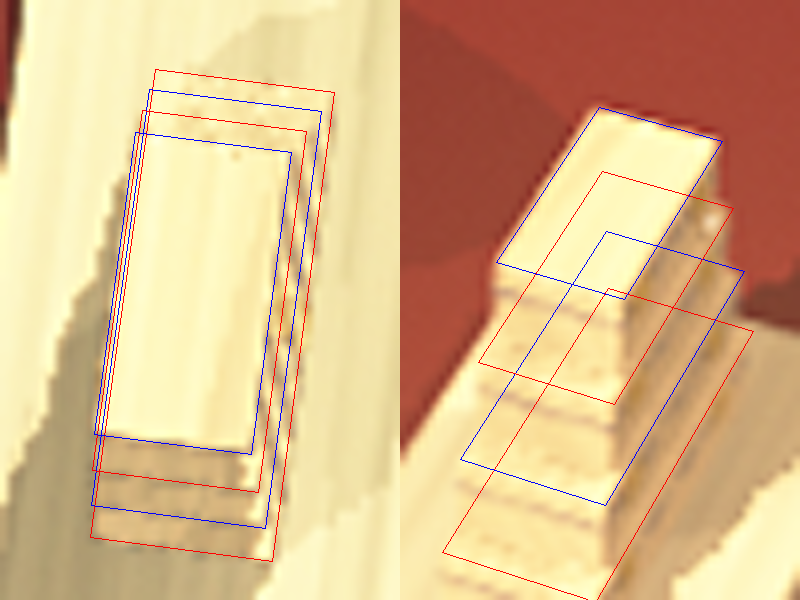

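The outlines agree with the stack to about one pixel (~2 mm). Now the weight.

```bash
cat > weight.py <<'E'
from overlay import *
above(430,150,280,0)
T,S=cam('top'),cam('scene'); r=locate(T,S,weightmask,proj(T,[[483,-432,30]])[0],WPTS,yaw0=.175); p=r[0]; a=p[3]; print(np.round(p,3),r[1:])
assert r[1]<.8 and abs(p[2])<4 and np.hypot(p[0]-483,p[1]+432)<6
above(p[0],p[1],200,a); move_gripper(40); g=grab(p[0],p[1],43,a,36,45,120,120); print(np.round(g,1)); assert 12<g[1]<20
wpic('w_lift'); down(p[0],p[1],240); z0=162
move_straight([*B,240],max_speed=200,attitude=R(BA)); print('w',current_grip_width(),current_grasp_force()); wpic('w_pre')
down(*B,z0+43+6,100); h=down(*B,z0+43-2,20,until_force=5); print('hit',h,current_tcp_pos()[2]-43-z0)
a=[cv2.imread(f'pics/w_{k}.png') for k in('lift','pre')]; cv2.imwrite('pics/r_w.png',cv2.resize(np.hstack(a),(800,300))); print(current_t())
E
python3 weight.py
```

```text
[ 4.83078e+02 -4.31873e+02 -2.70000e-02  1.74000e-01] (np.float64(0.42014291195166475), 2)
[15.5 14.9 45. ]
w 15.054983785366963 44.98528830707073
hit True 0.23785981433593406
70.6667
```

View pics/r_w.png

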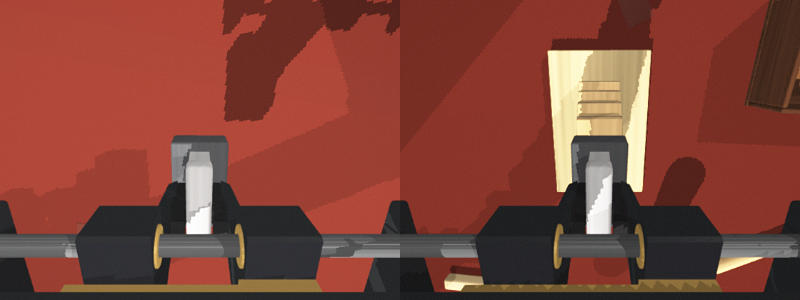

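The weight's edge is at row 136 in both pictures, so it didn't slip, and it met the stack at the expected height. I'll release it, back off and check.

```bash
python3 - <<'E'
from overlay import *
move_gripper(34); down(*B,300,120); above(380,-250,300,0)
T,S=cam('top'),cam('scene')
r=locate(T,S,weightmask,proj(T,[[*B,190]])[0],WPTS,z=162,yaw0=BA); print('weight',r and (np.round(r[0],3),r[1:]))
c=lambda d,z:tuple((proj(d,[[B[0],B[1],z]])[0]-[25,37]).round().astype(int))
overlay('pics/ov2.png',[(T,c(T,150)),(S,c(S,160))]); cv2.imwrite('pics/fs.png',np.vstack([T['pixels'][130:340,60:,::-1],S['pixels'][130:340,60:,::-1]]))
print(current_t(),current_tcp_pos())
E
```

```text
weight (array([ 5.05195e+02, -1.95880e+01,  1.62000e+02, -1.37000e-01]), (np.float64(24.85835319592013), 1))
73.4 [ 380.6047158  -249.20999175  299.90789933]
```

View pics/ov2.png

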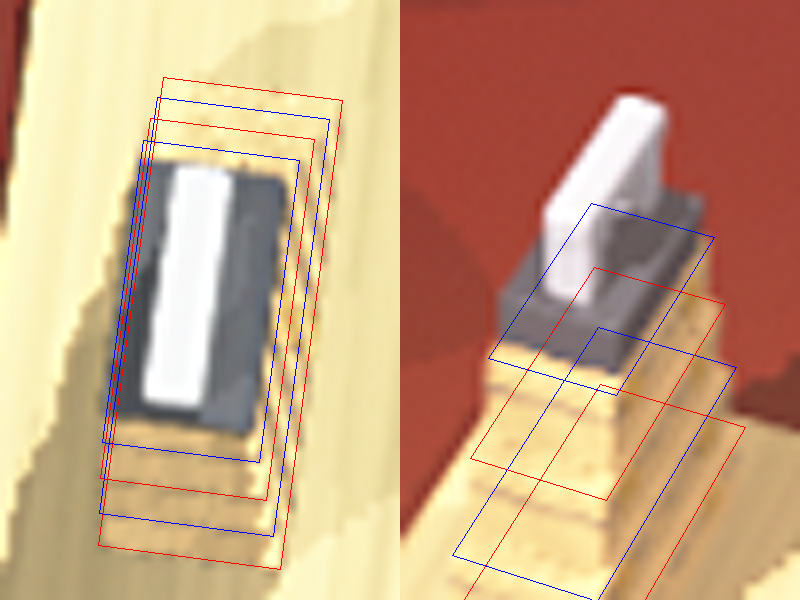

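View pics/fs.png

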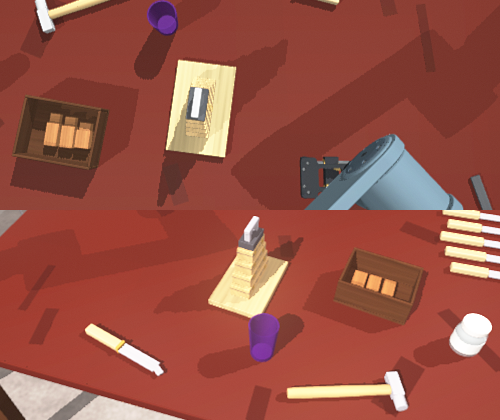

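The weight stands centred and lengthwise on the four-case stack. The offcuts are in the crate, the glass is untouched, and the arm is clear.

```bash
python3 -c "
from workcell import *
sleep(0.5); print(finish_job())"
```

```text
the job is handed in; nothing more can be done
None
```

The job is handed in at about 74 s of the 210 s: three offcuts in the crate first, then cases 2, 3, 4 and 5 stacked on the middle of the board to within about 2 mm by camera, with the weight centred and lengthwise on top and the glass untouched.

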